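# Draw a long file out of the covered tool tray

## Robot

A 6-joint arm with a two-finger parallel gripper is mounted at the origin on a cart in front of the work surface, level with it; the furniture and walls round the work are solid. World frame = base frame: x ahead of the robot, y to its left, z up, the work surface at z = 0. Lengths are in m, angles in rad, forces in N, time in s.
With the tool pointing down it reaches from about 0.375 to 0.9 m from the base axis. Payload 3.1 kg.
Tool frame: the origin (TCP) lies midway between the tips of the shut fingers; the grasp point (between the pads) lies 19 mm behind it; z points along the fingers, y is the direction in which the jaws open and shut (so a half turn about z gives the same grasp; the last joint's range is limited). The gripper opens to 85 mm and grips with 20 to 120 N. Pads are 22 mm wide; open, the fingers measure 114 mm over their backs; the gripper's body (76 mm by 85 mm) begins 54 mm behind the grasp point. The pads swing forward as they close: fully open they stand 13 mm farther back than shut.
Start: joints at [1.028, 0.527, 1.433, -0, 1.181, -0.178], TCP at [0.222, 0.584, 0.231] pointing down, gripper open.
Joint ranges: [-3.08, 3.08], [-0.75, 2.2], [0.22, 2.44], [-1.43, 4.57], [0, 2.65], [-2.85, 2.85]. Speed limits (rad/s): [2.79, 2.79, 3.14, 3.14, 3.14, 3.14].

## Interface

Orientations are given as a unit quaternion [x, y, z, w].
In Python, from station import manip gives the robot as it stands.
- The arm moves only by the tool servo_tool, never from a script. Its argument "increments" is a list of rows, each an object with "hand": the closure, from 0 (fully open) to 1 (shut); "travel": the shift along the tool's x, y, z in mm, a list of three; "yaw": the turn about the tool's z in degrees. A call has 1 to 20 rows; each row shifts and turns the commanded pose from where the row before left it, along the tool's axes as they then stand; what a row does not reach is not made up. A row lasts 1/10 s, in which the tool goes at most 50 mm and 8.59 degrees, less where a joint would pass 70% of its speed; a pose out of reach is approached as far as the arm can. A call with a gripper value outside its range is refused whole. The fingers move at their own pace and stop on an object; "newtons" is the grip in N (left out, the last holds). Time passes only in rows, so rows that do not move let the fingers close. It gives the time, the measured TCP pose, the force and the opening at its end, in the units of the state.
- manip.sense(): the state, without advancing time (a new reading comes with each control period).
- manip.snapshot(name): name is "scene" or "top"; returns a dict with "pixels" (384x512x3 uint8, blue, green, red), "fx", "fy", "cx", "cy" (pixels), "R" (3x3) and "t" (3): a world point X has camera coordinates R X + t. Camera axes: x right, y down, z forward; pixel columns grow to the right and rows downward; lengths in m; the calibration is good to about 2 mm. A picture is of the moment at which its call begins. There is no depth.
- manip.sign_off(): hands the job in, once; it reports no verdict.
The state is a dict: "t": time; "q": joint angles; "qd": joint speeds; "tau": joint torques, N m; "tcp_pos": TCP position; "tool_rot": TCP orientation; "force": force on the tool from outside, world axes, zero at the start; "ft_torque": the same for the moment, N m; "finger_gap": opening from 0.0 (shut) to 1.0 (fully open).
Only numpy, scipy, OpenCV 4.12 (cv2) and the standard library are available. Lean on these libraries where they do the work, as an engineer would, in place of code of your own. Each camera call takes 0.05 s, during which the arm holds its last target.

## Task

First take the vernier caliper off the opening of the grey tool tray and lay it flat on the bench, clear of the tray and let go. Then get the needle file out of the tray: both its ends are caught under the fixed end covers and it is longer than the opening, so it will have to be slid back and tipped up to come out slantwise. Finish while still holding the file motionless in the gripper, every part of it at least 12 cm above the bench and touching nothing else, and leave the padlock, oil bottle, tape measure and lock cylinder where they are.

Things in the scene. Friction and masses are not known exactly. Their poses are not given: they have to be found in the camera images.
- tray: Grey steel tool tray, fixed to the bench, 277 (x) x 122 (y) x 48 mm high, with flat foot flanges 3 mm high out to y = +-74 mm. Origin: centre of its underside, on the bench. Floor 4 mm above the bench, walls 6 mm; inside x = -132 to +133, y = -55 to +55 mm. Opening 150 mm (x = -57 to +93) by 110 mm between two covers. x points roughly away from the robot.
- deep_cover_edge (a point): Middle of the opening's edge on the robot's side, top of the deep fixed aluminium cover; tray axes. This cover spans tray x = -132 to -57 mm, is 4 mm thick, underside 44 mm and top 48 mm above the bench
- short_cover_edge (a point): Middle of the opening's far edge, top of the short fixed aluminium cover; tray axes. This cover spans tray x = +93 to +133 mm, underside 44 mm and top 48 mm above the bench
- file_mid (a point): Middle of the needle file, on its centre line. 200 mm long, 50 g: wooden grip from +30 to +100 mm along own y, 14 mm wide, 13 mm high; steel blade from -100 to +30 mm, 9 x 3 mm, on the same centre line. It lies with its grip flat on the tray floor (centre line level, 6.5 mm above the floor), grip end away from the robot, own y (2 degrees off the centre line) along the tray's x within a few degrees, ends under the covers.
- file_tip (a point): Blade end of the file, on its centre line, 100 mm from its middle
- file_butt (a point): Grip end of the file, on its centre line, 100 mm from its middle
- caliper_mid (a point): Middle of the beam, half-way up, of the silver vernier caliper lying across the opening on both side walls (50 mm above the bench at the start). Beam 200 mm (own y) x 16 mm (own x) x 4 mm thick, 150 g; the jaws stick out 40 mm from the beam towards own -x, at the last 12 mm of the +y end, outside the tray.
- padlock: Brass padlock lying on the bench, 71 x 46 x 20 mm, a bystander; origin at its underside
- oil_bottle: Cream oil bottle with red spout standing on the bench, 46 mm across, 150 mm high, a bystander; origin at the centre of its underside
- tape_measure: Yellow tape measure on the bench, 64 x 78 x 35 mm, a bystander; origin at the centre of its underside
- lock_cylinder: Brass lock cylinder lying on the bench, 17 x 60 x 24 mm, a bystander; origin at the centre of its underside
- file: The needle file as a whole; origin 5 mm below its middle point, axes the same; the file balances 42 mm from the middle towards the grip end
- caliper: The caliper as a whole; origin on its underside, 17 mm towards own -x from the middle of the beam, axes as for the beam. Free bench to lay it on: beside the tray, between y = -0.11 (right of that, black cables run over the bench and it would not lie flat) and y = +0.31 m (bystanders beyond)

How it is judged:
By the outcome, as a careful person would: the job done as asked, in the order asked, and still so for the second after the job is handed in, while the arm keeps its last pose, push and grip.
It also fails if it takes over 58 s, if anything falls off the work surface, if the arm or the gripper's body presses on something with over 40 N, if the wrist force passes 120 N, or if a joint passes its speed limit or range.

## Working session

There is one attempt and no reset: what is moved stays moved. The work goes in short steps, Python scripts to look and compute and a tool call to move; the robot and the scene stay as the last step left them, time stands still between calls to the robot, and variables do not carry over. Pictures are saved under pics/ and viewed, and the job is handed in when it is done.

Besides the shell and the picture viewer there is one more tool, called after "Request:" in YAML: its name, and indented under it one key for each argument. servo_tool: Moves the arm, as the interface text tells. Its arguments: {"type":"object","properties":{"increments":{"type":"array","items":{"type":"object","properties":{"hand":{"type":"number"},"travel":{"type":"array","items":{"type":"number"}},"yaw":{"type":"number"}}}},"newtons":{"type":"number"}},"required":["increments"]}

```bash
ls; mkdir -p pics
python3 - <<'E'
from station import manip
import cv2,numpy as np
s=manip.sense(); print({k:np.round(v,3).tolist() for k,v in s.items()})
for n in("scene","top"):
    d=manip.snapshot(n); cv2.imwrite(f"pics/{n}0.png",d["pixels"]); np.savez(f"{n}0.npz",**d)
    print(n,d["fx"],d["fy"],d["cx"],d["cy"],np.round(d["R"],3).tolist(),np.round(-np.array(d["R"]).T@d["t"],3))
E
```

```text
pics
{'t': 0.0, 'q': [1.028, 0.528, 1.434, 0.0, 1.181, -0.178], 'qd': [-0.0, -0.001, 0.001, 0.002, -0.001, 0.0], 'tau': [0.001, -44.234, -17.803, -0.0, 0.008, -0.0], 'tcp_pos': [0.222, 0.583, 0.23], 'tool_rot': [0.181, 0.983, -0.001, -0.0], 'force': [0.062, 0.289, -0.523], 'ft_torque': [-0.043, 0.029, -0.032], 'finger_gap': 0.997}
scene 453.8428658008423 453.8428658008423 255.65754508249694 189.16153162736006 [[0.746, -0.666, -0.023], [-0.387, -0.405, -0.829], [0.542, 0.627, -0.559]] [-0.204 -0.841  0.869]
top 413.2875168257613 413.2875168257613 254.51238719371895 189.97866862871422 [[-0.025, -1.0, -0.002], [-0.997, 0.025, -0.074], [0.074, -0.0, -0.997]] [0.46  0.039 1.14 ]
```

View pics/scene0.png

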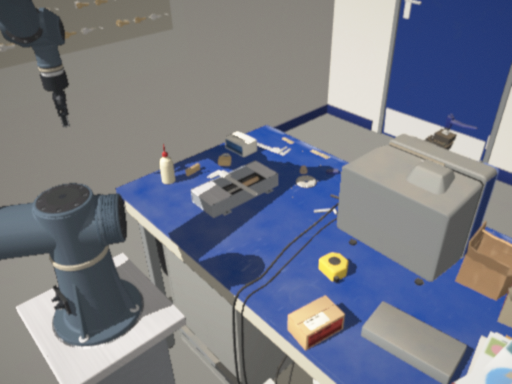

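View pics/top0.png

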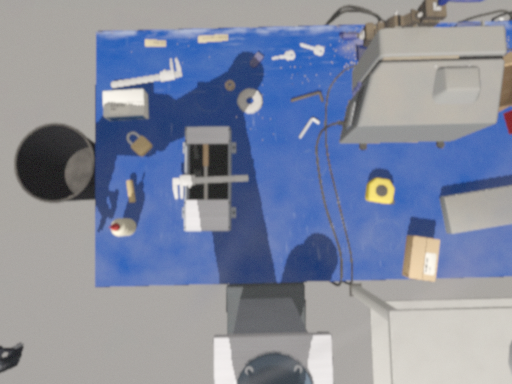

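Run:
```python
import cv2
a=cv2.imread("pics/top0.png")[60:240,150:400]
cv2.imwrite("pics/top0z.png",cv2.resize(a,None,fx=3.2,fy=3.2,interpolation=cv2.INTER_CUBIC))
a=cv2.imread("pics/scene0.png")[110:310,130:390]
cv2.imwrite("pics/scene0z.png",cv2.resize(a,None,fx=3,fy=3,interpolation=cv2.INTER_CUBIC))
```

```text
(no output)
```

View pics/top0z.png

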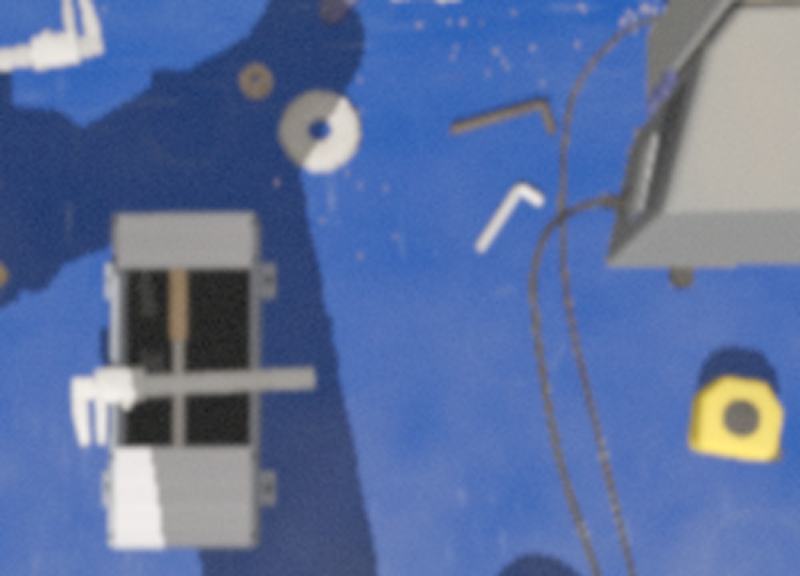

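View pics/scene0z.png

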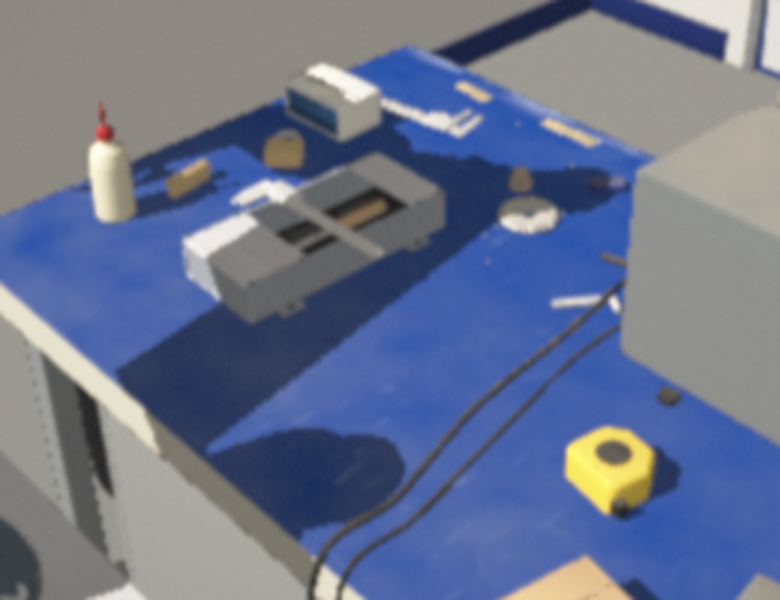

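The tray sits at top-view pixels (185..232, 126..231). The caliper beam crosses it at row ~179, with its jaws on the left (+y) and pointing towards the robot. The file's wooden grip lies at column ~206, on the far side.

```bash
cat > h.py <<'E'
import numpy as np,cv2
def ray(d,u,v,z):
    R=np.array(d["R"]);t=np.array(d["t"]);c=-R.T@t
    r=R.T@np.array([(u-d["cx"])/d["fx"],(v-d["cy"])/d["fy"],1.])
    return c+r*(z-c[2])/r[2]
def proj(d,X):
    p=np.array(d["R"])@np.array(X)+d["t"]; return np.array([d["fx"]*p[0]/p[2]+d["cx"],d["fy"]*p[1]/p[2]+d["cy"]])
E
python3 - <<'E'
from h import *
d=np.load("top0.npz"); s=np.load("scene0.npz")
Z=lambda x,y,z:np.round(ray(d,150+(x+.5)/3.2-.5,60+(y+.5)/3.2-.5,z),4)
for n,x,y,z in [("cNL",113,212,.048),("cNR",258,212,.048),("cRR",258,548,.048),("cRL",110,548,.048),("shortL",122,268,.048),("shortR",250,268,.048),("deepL",118,446,.048),("deepR",252,446,.048),
 ("calR",315,378,.052),("calBeamTop@R",250,369,.052),("calBeamBot@R",250,389,.052),("beamTop150",150,372,.052),("beamBot150",150,392,.052),("jawtip",83,444,.052),("jawcorner",72,378,.052),
 ("grip268L",169,270,.017),("grip268R",187,270,.017),("gripL340",168,340,.017),("gripR340",187,340,.017),("blade345L",173,350,.012),("blade345R",184,350,.012),("blade445L",174,440,.012),("blade445R",185,440,.012)]:
    print(n,Z(x,y,z))
S=lambda x,y,z:np.round(ray(s,130+(x+.5)/3-.5,110+(y+.5)/3-.5,z),4)
for n,x,y,z in [("nearR",237,283,.048),("nearL",184,240,.048),("farL",376,153,.048),("farR",443,188,.048),("calR",380,253,.052)]: print("S",n,S(x,y,z))
E
```

```text
cNL [0.7176 0.221  0.048 ]
cNR [0.7145 0.0996 0.048 ]
cRR [0.4344 0.1054 0.048 ]
cRL [0.4375 0.227  0.048 ]
shortL [0.67   0.2141 0.048 ]
shortR [0.6673 0.1072 0.048 ]
deepL [0.5212 0.2194 0.048 ]
deepR [0.5185 0.1086 0.048 ]
calR [0.5732 0.0551 0.052 ]
calBeamTop@R [0.582  0.1087 0.052 ]
calBeamBot@R [0.5654 0.109  0.052 ]
beamTop150 [0.5816 0.1914 0.052 ]
beamBot150 [0.565  0.1917 0.052 ]
jawtip [0.5234 0.2475 0.052 ]
jawcorner [0.5783 0.256  0.052 ]
grip268L [0.6732 0.1787 0.017 ]
grip268R [0.6728 0.1633 0.017 ]
gripL340 [0.6127 0.1805 0.017 ]
gripR340 [0.6123 0.1643 0.017 ]
blade345L [0.6046 0.177  0.012 ]
blade345R [0.6044 0.1676 0.012 ]
blade445L [0.5272 0.1774 0.012 ]
blade445R [0.527 0.168 0.012]
S nearR [0.4323 0.1184 0.048 ]
S nearL [0.4384 0.2221 0.048 ]
S farL [0.7115 0.2163 0.048 ]
S farR [0.7143 0.1046 0.048 ]
S calR [0.5718 0.0527 0.052 ]
```

Request:
servo_tool:
  increments:
    - {"travel": [-20, -11, 0], "hand": 0.5}
    - {"travel": [-40, -22.5, 0], "hand": 0.5}
    - {"travel": [-40, -22.5, 0], "hand": 0.5}
    - {"travel": [-40, -22.5, 0], "hand": 0.5}
    - {"travel": [-40, -22.5, 0], "hand": 0.5}
    - {"travel": [-40, -22.5, 0], "hand": 0.5}
    - {"travel": [-40, -22.5, 0], "hand": 0.5}
    - {"travel": [-40, -22.5, 0], "hand": 0.5}
    - {"travel": [-40, -22.5, 0], "hand": 0.5}
    - {"travel": [-40, -22.5, 0], "hand": 0.5}
    - {"travel": [-40, -22.5, 0], "hand": 0.5}
    - {"travel": [-40, -22.5, 0], "hand": 0.5}
    - {"travel": [-18, -11, 0], "hand": 0.5}
  newtons: 40

```text
schema error: expected keys hand, travel, yaw
```

Request:
servo_tool:
  increments:
    - {"yaw": 7, "hand": 0.5}
    - {"yaw": 7, "hand": 0.5}
    - {"yaw": 7, "hand": 0.5}
    - {"yaw": 7, "hand": 0.5}
    - {"yaw": 7, "hand": 0.5}
    - {"yaw": 7, "hand": 0.5}
    - {"yaw": 7, "hand": 0.5}
    - {"yaw": 7, "hand": 0.5}
    - {"yaw": 7, "hand": 0.5}
    - {"yaw": 6, "hand": 0.5}
    - {"hand": 0.5}
    - {"hand": 0.5}

```text
schema error: expected keys hand, travel, yaw
```

```bash
cat > st.py <<'E'
from station import manip
import numpy as np
from scipy.spatial.transform import Rotation as Ro
def st():
    s=manip.sense(); R=Ro.from_quat(s["tool_rot"]).as_matrix()
    print("t",round(float(s["t"]),2),"tcp",np.round(s["tcp_pos"],4),"yhead",round(np.degrees(np.arctan2(R[1,1],R[0,1])),2),"z",np.round(R[:,2],3),"F",np.round(s["force"],1),"gap",round(float(s["finger_gap"]),3),"q6",np.round(s["q"][5],2))
    return s,R
def go(x,y,z):
    s,R=st(); print("tool mm",np.round(R.T@(np.array([x,y,z])-s["tcp_pos"])*1000,1))
E
python3 -c "
from st import *
go(.5735,.167,.2)"
```

```text
t 0.1 tcp [0.222  0.5835 0.2304] yhead 69.16 z [-0.001 -0.002 -1.   ] F [-0.   0.2 -0.2] gap 0.998 q6 -0.18
tool mm [-476.7 -264.2   30.8]
```

Request:
servo_tool:
  increments:
    - {"travel": [-20, -11, 0], "yaw": 0, "hand": 0.5}
    - {"travel": [-40, -22.2, 0], "yaw": 0, "hand": 0.5}
    - {"travel": [-40, -22.2, 0], "yaw": 0, "hand": 0.5}
    - {"travel": [-40, -22.2, 0], "yaw": 0, "hand": 0.5}
    - {"travel": [-40, -22.2, 0], "yaw": 0, "hand": 0.5}
    - {"travel": [-40, -22.2, 0], "yaw": 0, "hand": 0.5}
    - {"travel": [-40, -22.2, 0], "yaw": 0, "hand": 0.5}
    - {"travel": [-40, -22.2, 0], "yaw": 0, "hand": 0.5}
    - {"travel": [-40, -22.2, 0], "yaw": 0, "hand": 0.5}
    - {"travel": [-40, -22.2, 0], "yaw": 0, "hand": 0.5}
    - {"travel": [-40, -22.2, 0], "yaw": 0, "hand": 0.5}
    - {"travel": [-40, -22.2, 0], "yaw": 0, "hand": 0.5}
    - {"travel": [-17, -9, 0], "yaw": 0, "hand": 0.5}
  newtons: 40

```text
t: 1.4
tcp_pos: [0.5767, 0.164, 0.2309]
tool_rot: [0.183, 0.983, -0.0, 0.001]
force: [-0.4, 0.2, -0.1]
finger_gap: 0.499
```

Request:
servo_tool:
  increments:
    - {"travel": [0, 0, 0], "yaw": 7, "hand": 0.5}
    - {"travel": [0, 0, 0], "yaw": 7, "hand": 0.5}
    - {"travel": [0, 0, 0], "yaw": 7, "hand": 0.5}
    - {"travel": [0, 0, 0], "yaw": 7, "hand": 0.5}
    - {"travel": [0, 0, 0], "yaw": 7, "hand": 0.5}
    - {"travel": [0, 0, 0], "yaw": 7, "hand": 0.5}
    - {"travel": [0, 0, 0], "yaw": 7, "hand": 0.5}
    - {"travel": [0, 0, 0], "yaw": 7, "hand": 0.5}
    - {"travel": [0, 0, 0], "yaw": 7, "hand": 0.5}
    - {"travel": [0, 0, 0], "yaw": 6, "hand": 0.5}
    - {"travel": [0, 0, 0], "yaw": 0, "hand": 0.5}
    - {"travel": [0, 0, 0], "yaw": 0, "hand": 0.5}

```text
t: 2.6
tcp_pos: [0.5736, 0.1679, 0.231]
tool_rot: [0.705, 0.709, -0.0, -0.0]
force: [-0.1, -0.6, 0.2]
finger_gap: 0.501
```

```bash
python3 -c "
from st import *
go(.5735,.167,.1)"
```

```text
t 2.6 tcp [0.5736 0.1679 0.231 ] yhead 0.31 z [-0.001  0.    -1.   ] F [-0.1 -0.6  0.2] gap 0.501 q6 0.09
tool mm [-9.00e-01  1.00e-01  1.31e+02]
```

Request:
servo_tool:
  increments:
    - {"travel": [0, 0, 30], "yaw": 0, "hand": 0.5}
    - {"travel": [0, 0, 40], "yaw": 0, "hand": 0.5}
    - {"travel": [0, 0, 40], "yaw": 0, "hand": 0.5}
    - {"travel": [0, 0, 40], "yaw": 0, "hand": 0.5}
    - {"travel": [0, 0, 28], "yaw": 0, "hand": 0.5}
    - {"travel": [0, 0, 15], "yaw": 0, "hand": 0.5}
    - {"travel": [0, 0, 5], "yaw": 0, "hand": 0.5}
    - {"travel": [0, 0, 0], "yaw": 0, "hand": 0.5}
    - {"travel": [0, 0, 0], "yaw": 0, "hand": 1}
    - {"travel": [0, 0, 0], "yaw": 0, "hand": 1}
    - {"travel": [0, 0, 0], "yaw": 0, "hand": 1}
    - {"travel": [0, 0, 0], "yaw": 0, "hand": 1}
    - {"travel": [0, 0, 0], "yaw": 0, "hand": 1}
    - {"travel": [0, 0, 0], "yaw": 0, "hand": 1}
  newtons: 40

```text
t: 4.0
tcp_pos: [0.575, 0.1676, 0.035]
tool_rot: [0.706, 0.708, 0.001, 0.001]
force: [-1.5, 0.9, 6.8]
finger_gap: 0.169
```

```bash
python3 -c "
from st import *
st()"
```

```text
t 4.0 tcp [0.575  0.1676 0.035 ] yhead 0.17 z [ 0.002  0.    -1.   ] F [-1.5  0.9  6.8] gap 0.169 q6 0.09
```

Request:
servo_tool:
  increments:
    - {"travel": [0, 0, -5], "yaw": 0, "hand": 1}
    - {"travel": [0, 0, -15], "yaw": 0, "hand": 1}
    - {"travel": [0, 0, -25], "yaw": 0, "hand": 1}
    - {"travel": [0, 0, -30], "yaw": 0, "hand": 1}
    - {"travel": [0, 0, -25], "yaw": 0, "hand": 1}
    - {"travel": [0, 0, -10], "yaw": 0, "hand": 1}
    - {"travel": [0, 0, 0], "yaw": 0, "hand": 1}

```text
t: 4.7
tcp_pos: [0.5752, 0.1676, 0.1454]
tool_rot: [0.706, 0.708, 0.002, 0.001]
force: [0.1, 0.0, -1.8]
finger_gap: 0.169
```

Run:
```python
from st import *
import cv2
s,R=st()
for n in("scene","top"):
    d=manip.snapshot(n); np.savez(f"{n}1.npz",**d)
    a=d["pixels"][110:310,130:390] if n=="scene" else d["pixels"][60:260,130:390]
    cv2.imwrite(f"pics/{n}1z.png",cv2.resize(a,None,fx=3,fy=3,interpolation=cv2.INTER_CUBIC))
```

```text
t 4.7 tcp [0.5752 0.1676 0.1454] yhead 0.16 z [ 0.004  0.    -1.   ] F [ 0.1  0.  -1.8] gap 0.169 q6 0.09
```

View pics/scene1z.png

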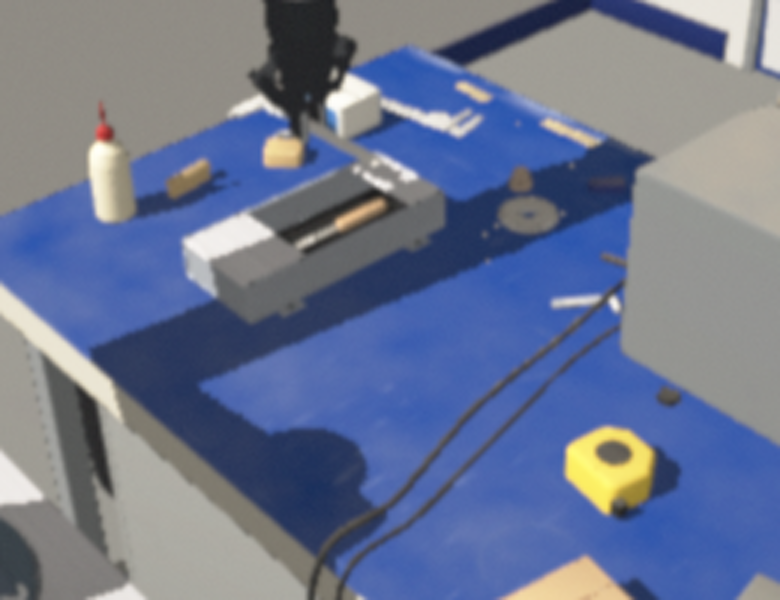

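View pics/top1z.png

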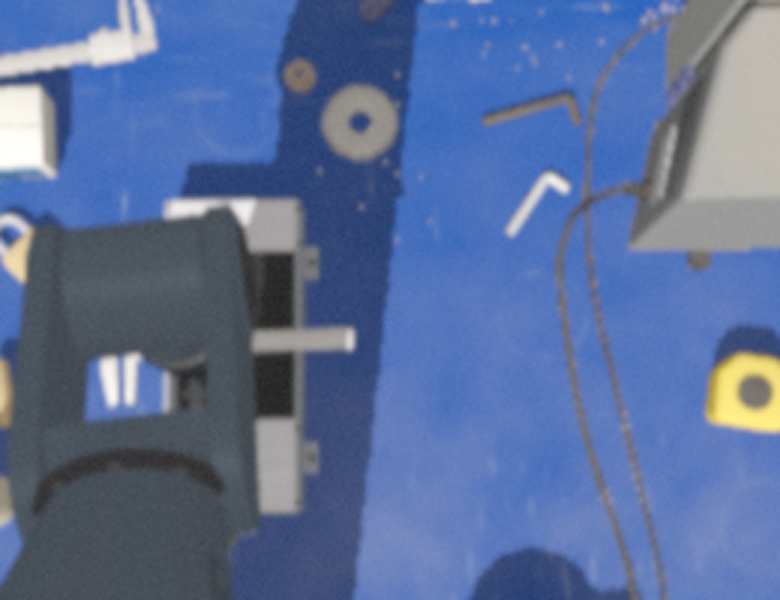

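Request:
servo_tool:
  increments:
    - {"travel": [-15, -2, 0], "yaw": 0, "hand": 1}
    - {"travel": [-30, -3, 0], "yaw": 0, "hand": 1}
    - {"travel": [-35, -3, 0], "yaw": 0, "hand": 1}
    - {"travel": [-35, -3, 0], "yaw": 0, "hand": 1}
    - {"travel": [-28, -3, 0], "yaw": 0, "hand": 1}
    - {"travel": [-15, -1, 0], "yaw": 0, "hand": 1}
    - {"travel": [0, 0, 0], "yaw": -4, "hand": 1}
    - {"travel": [0, 0, 0], "yaw": -8, "hand": 1}
    - {"travel": [0, 0, 0], "yaw": -8, "hand": 1}
    - {"travel": [0, 0, 0], "yaw": -8, "hand": 1}
    - {"travel": [0, 0, 0], "yaw": -8, "hand": 1}
    - {"travel": [0, 0, 0], "yaw": -8, "hand": 1}
    - {"travel": [0, 0, 0], "yaw": -8, "hand": 1}
    - {"travel": [0, 0, 0], "yaw": -8, "hand": 1}
    - {"travel": [0, 0, 0], "yaw": -8, "hand": 1}
    - {"travel": [0, 0, 0], "yaw": -8, "hand": 1}
    - {"travel": [0, 0, 0], "yaw": -8, "hand": 1}
    - {"travel": [0, 0, 0], "yaw": -6, "hand": 1}
    - {"travel": [0, 0, 0], "yaw": 0, "hand": 1}

```text
t: 6.7
tcp_pos: [0.5589, 0.0095, 0.1424]
tool_rot: [-0.001, 1.0, 0.0, -0.001]
force: [0.8, 0.2, -2.1]
finger_gap: 0.168
```

Run:
```python
from st import *
import cv2
go(.56,.01,.01)
for n in("scene",):
    d=manip.snapshot(n); np.savez(f"{n}2.npz",**d)
    a=d["pixels"][110:310,130:390]
    cv2.imwrite(f"pics/{n}2z.png",cv2.resize(a,None,fx=3,fy=3,interpolation=cv2.INTER_CUBIC))
```

```text
t 6.7 tcp [0.5589 0.0095 0.1424] yhead 90.15 z [-0.002  0.    -1.   ] F [ 0.8  0.2 -2.1] gap 0.168 q6 -1.76
tool mm [ -1.4   0.4 132.4]
```

View pics/scene2z.png

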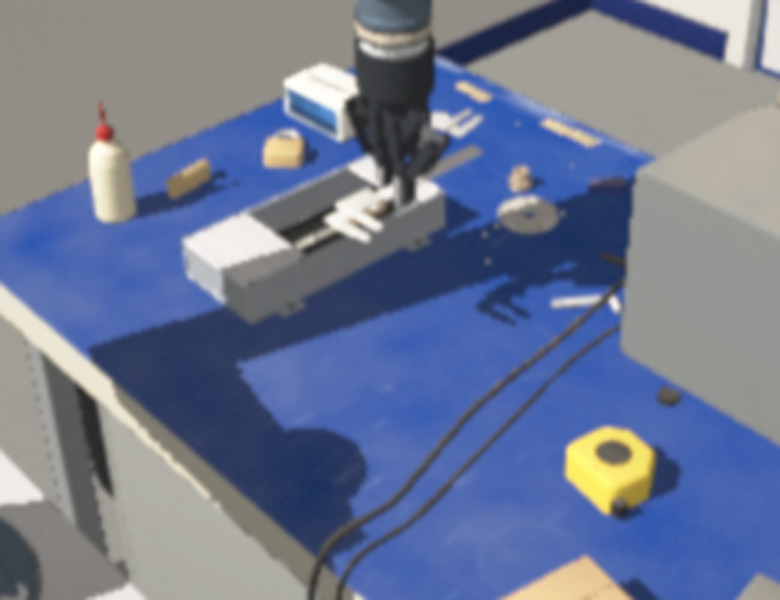

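The caliper is held level, and its jaws now point to -y. Next I lower it.

Request:
servo_tool:
  increments:
    - {"travel": [0, 0, 15], "yaw": 0, "hand": 1}
    - {"travel": [0, 0, 30], "yaw": 0, "hand": 1}
    - {"travel": [0, 0, 35], "yaw": 0, "hand": 1}
    - {"travel": [0, 0, 27], "yaw": 0, "hand": 1}
    - {"travel": [0, 0, 15], "yaw": 0, "hand": 1}
    - {"travel": [0, 0, 8], "yaw": 0, "hand": 1}
    - {"travel": [0, 0, 4], "yaw": 0, "hand": 1}
    - {"travel": [0, 0, 3], "yaw": 0, "hand": 1}
    - {"travel": [0, 0, 0], "yaw": 0, "hand": 1}
    - {"travel": [0, 0, 0], "yaw": 0, "hand": 1}

```text
t: 7.75
tcp_pos: [0.5602, 0.0093, 0.0072]
tool_rot: [-0.001, 1.0, -0.0, 0.001]
force: [0.3, 0.4, -1.9]
finger_gap: 0.168
```

```bash
python3 -c "
from st import *
st()"
```

```text
t 7.75 tcp [0.5602 0.0093 0.0072] yhead 90.15 z [ 0.002 -0.    -1.   ] F [ 0.3  0.4 -1.9] gap 0.168 q6 -1.76
```

Request:
servo_tool:
  increments:
    - {"travel": [0, 0, 3], "yaw": 0, "hand": 1}
    - {"travel": [0, 0, 1.5], "yaw": 0, "hand": 1}
    - {"travel": [0, 0, 0], "yaw": 0, "hand": 1}
    - {"travel": [0, 0, 0], "yaw": 0, "hand": 0.78}
    - {"travel": [0, 0, 0], "yaw": 0, "hand": 0.7}
    - {"travel": [0, 0, 0], "yaw": 0, "hand": 0.6}
    - {"travel": [0, 0, 0], "yaw": 0, "hand": 0.5}
    - {"travel": [0, 0, 0], "yaw": 0, "hand": 0.5}
    - {"travel": [0, 0, -15], "yaw": 0, "hand": 0.5}
    - {"travel": [0, 0, -35], "yaw": 0, "hand": 0.5}
    - {"travel": [0, 0, -40], "yaw": 0, "hand": 0.5}
    - {"travel": [0, 0, -40], "yaw": 0, "hand": 0.5}
    - {"travel": [0, 0, -20], "yaw": 0, "hand": 0.5}
    - {"travel": [0, 0, 0], "yaw": 0, "hand": 0.5}
  newtons: 30

```text
t: 9.15
tcp_pos: [0.562, 0.0091, 0.1563]
tool_rot: [-0.001, 1.0, -0.001, 0.004]
force: [0.4, -0.1, -0.8]
finger_gap: 0.499
```

Run:
```python
from st import *
import cv2
st()
for n in("scene","top"):
    d=manip.snapshot(n); np.savez(f"{n}3.npz",**d)
    a=d["pixels"][110:310,130:390] if n=="scene" else d["pixels"][60:260,130:390]
    cv2.imwrite(f"pics/{n}3z.png",cv2.resize(a,None,fx=3,fy=3,interpolation=cv2.INTER_CUBIC))
```

```text
t 9.15 tcp [0.562  0.0091 0.1563] yhead 90.17 z [ 0.009 -0.002 -1.   ] F [ 0.4 -0.1 -0.8] gap 0.499 q6 -1.76
```

View pics/scene3z.png

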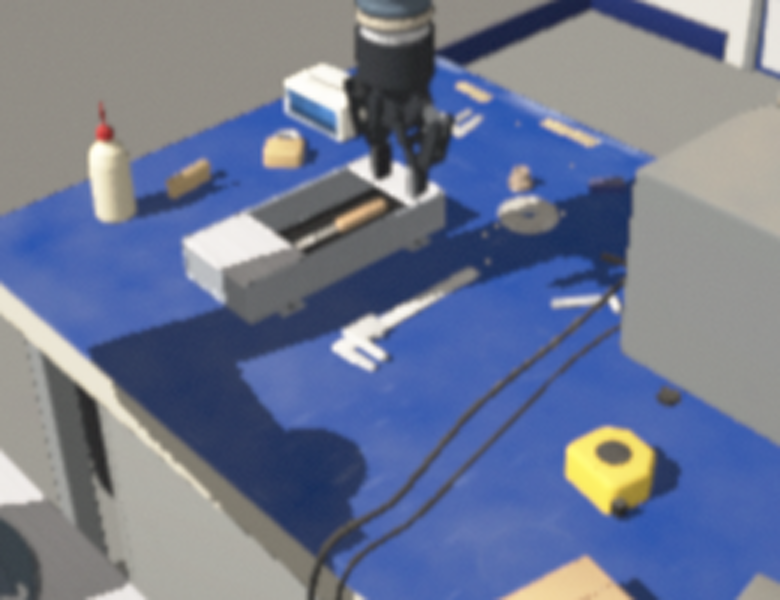

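View pics/top3z.png

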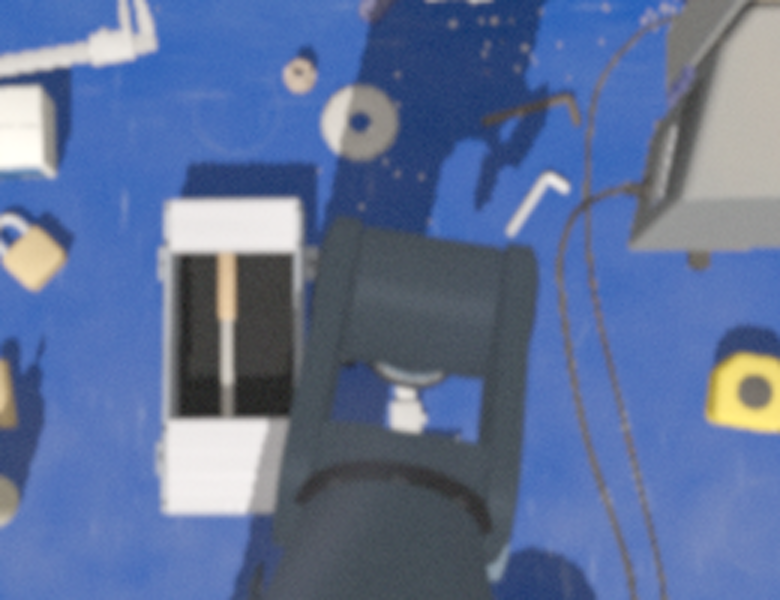

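The caliper lies flat beside the tray, with its beam running from about (480,270) to (340,345) in the scene zoom. The file is fully visible in the opening at top-zoom column ~228. I'll measure it with a mask.

Run:
```python
from h import *
d=np.load("top3.npz"); im=d["pixels"].astype(int)
g=im.max(2)
for v in range(142,201,3):
    row=g[v,188:228].astype(float); w=np.clip(row-75,0,None)
    # restrict centre
    w[:10]=0;w[26:]=0
    if w.sum()<50: print(v,"none",row.max());continue
    u=188+(w*np.arange(40)).sum()/w.sum(); col=im[v,int(round(u))]
    z=.017 if v<167 else .012
    print(v,round(u,2),"w",(w>40).sum(),col.tolist(),np.round(ray(d,u,v,z),4))
s=np.load("scene3.npz")
S=lambda x,y,z:np.round(ray(s,130+(x+.5)/3-.5,110+(y+.5)/3-.5,z),4)
print("junction scene",S(341,222,.012), "grip near bottom/top", S(337,222,.0105))
```

```text
142 205.49 w 16 [224, 226, 231] [0.6786 0.1703 0.017 ]
145 205.12 w 7 [160, 190, 214] [0.6703 0.1715 0.017 ]
148 205.09 w 7 [157, 192, 218] [0.662  0.1717 0.017 ]
151 205.1 w 7 [155, 193, 220] [0.6537 0.1718 0.017 ]
154 205.14 w 7 [163, 198, 225] [0.6453 0.1718 0.017 ]
157 205.1 w 7 [164, 200, 227] [0.6371 0.1721 0.017 ]
160 205.11 w 7 [168, 204, 231] [0.6288 0.1722 0.017 ]
163 205.1 w 7 [170, 206, 232] [0.6205 0.1724 0.017 ]
166 205.2 w 6 [183, 203, 221] [0.6122 0.1722 0.017 ]
169 205.19 w 5 [187, 193, 199] [0.6046 0.173  0.012 ]
172 205.19 w 5 [188, 195, 200] [0.5963 0.1731 0.012 ]
175 205.18 w 5 [188, 196, 201] [0.588  0.1733 0.012 ]
178 205.2 w 5 [190, 197, 202] [0.5797 0.1733 0.012 ]
181 205.18 w 5 [191, 198, 203] [0.5715 0.1735 0.012 ]
184 205.31 w 5 [192, 200, 204] [0.5632 0.1733 0.012 ]
187 205.32 w 4 [175, 184, 188] [0.555  0.1734 0.012 ]
190 205.36 w 3 [124, 129, 134] [0.5467 0.1734 0.012 ]
193 205.35 w 3 [124, 130, 135] [0.5385 0.1736 0.012 ]
196 205.41 w 2 [120, 128, 134] [0.5303 0.1736 0.012 ]
199 205.52 w 16 [164, 166, 170] [0.522  0.1734 0.012 ]
junction scene [0.619 0.174 0.012] grip near bottom/top [0.6171 0.179  0.0105]
```

Request:
servo_tool:
  increments:
    - {"travel": [-8, 16, 0], "yaw": 1, "hand": 0.6}
    - {"travel": [-16, 33, 0], "yaw": 0, "hand": 0.6}
    - {"travel": [-18, 37, 0], "yaw": 0, "hand": 0.6}
    - {"travel": [-18, 37, 0], "yaw": 0, "hand": 0.6}
    - {"travel": [-12, 26, 0], "yaw": 0, "hand": 0.6}
    - {"travel": [-6, 13, 0], "yaw": 0, "hand": 0.6}
    - {"travel": [0, 0, 0], "yaw": 0, "hand": 0.6}
    - {"travel": [0, 0, 0], "yaw": 0, "hand": 0.6}
    - {"travel": [0, 0, 0], "yaw": 0, "hand": 0.6}

```text
t: 10.15
tcp_pos: [0.6387, 0.1688, 0.1512]
tool_rot: [0.008, 1.0, -0.0, -0.001]
force: [-0.6, -0.5, -1.0]
finger_gap: 0.401
```

```bash
python3 -c "
from st import *
go(.642,.172,.006)"
```

```text
t 10.15 tcp [0.6387 0.1688 0.1512] yhead 89.07 z [-0.002 -0.001 -1.   ] F [-0.6 -0.5 -1. ] gap 0.401 q6 -1.46
tool mm [ -3.6   3.4 145.2]
```

Request:
servo_tool:
  increments:
    - {"travel": [-3, 3, 15], "yaw": 0, "hand": 0.6}
    - {"travel": [0, 0, 30], "yaw": 0, "hand": 0.6}
    - {"travel": [0, 0, 30], "yaw": 0, "hand": 0.6}
    - {"travel": [0, 0, 20], "yaw": 0, "hand": 0.6}
    - {"travel": [0, 0, 10], "yaw": 0, "hand": 0.6}
    - {"travel": [0, 0, 0], "yaw": 0, "hand": 0.6}
    - {"travel": [0, 0, 0], "yaw": 0, "hand": 0.6}

```text
t: 10.85
tcp_pos: [0.6433, 0.173, 0.0472]
tool_rot: [0.008, 1.0, 0.0, 0.0]
force: [0.2, 0.0, -0.5]
finger_gap: 0.404
```

```bash
python3 -c "
from st import *
go(.642,.172,.006)
import cv2
for n in('scene','top'):
    d=manip.snapshot(n)
    a=d['pixels'][110:310,130:390] if n=='scene' else d['pixels'][60:260,130:390]
    cv2.imwrite(f'pics/{n}4z.png',cv2.resize(a,None,fx=3,fy=3,interpolation=cv2.INTER_CUBIC))
"
```

```text
t 10.85 tcp [0.6433 0.173  0.0472] yhead 89.13 z [ 0.001  0.    -1.   ] F [ 0.2  0.  -0.5] gap 0.404 q6 -1.46
tool mm [ 1.3 -1.1 41.2]
```

View pics/scene4z.png

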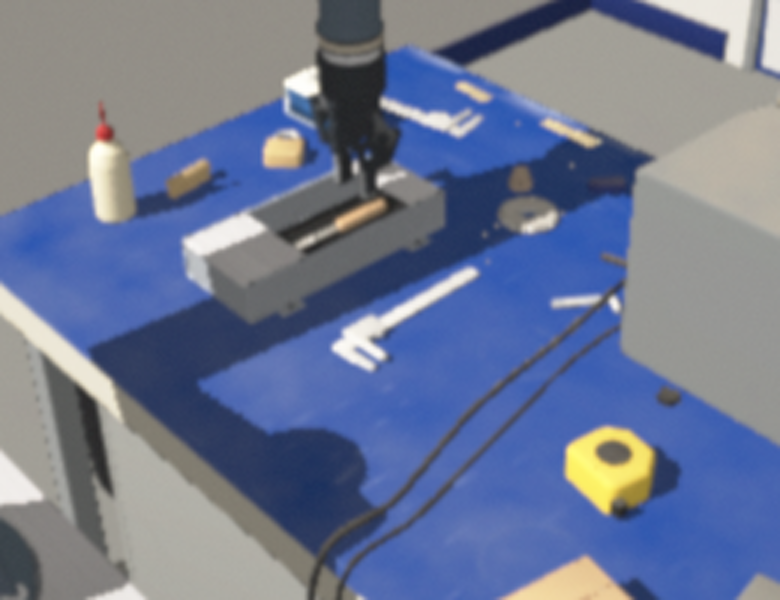

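The open jaws straddle the file's grip. I descend the rest of the way and close.

Request:
servo_tool:
  increments:
    - {"travel": [1, -1, 10], "yaw": 0, "hand": 0.6}
    - {"travel": [0, 0, 15], "yaw": 0, "hand": 0.6}
    - {"travel": [0, 0, 10], "yaw": 0, "hand": 0.6}
    - {"travel": [0, 0, 5], "yaw": 0, "hand": 0.6}
    - {"travel": [0, 0, 0], "yaw": 0, "hand": 0.6}
    - {"travel": [0, 0, 0], "yaw": 0, "hand": 0.6}

```text
t: 11.55
tcp_pos: [0.6417, 0.1724, 0.0065]
tool_rot: [0.007, 1.0, -0.0, -0.0]
force: [0.3, -0.7, -0.5]
finger_gap: 0.402
```

```bash
python3 -c "
from st import *
go(.642,.172,.006)"
```

```text
t 11.55 tcp [0.6417 0.1724 0.0065] yhead 89.16 z [-0. -0. -1.] F [ 0.3 -0.7 -0.5] gap 0.402 q6 -1.46
tool mm [-0.3 -0.4  0.5]
```

Request:
servo_tool:
  increments:
    - {"travel": [0, 0, 0], "yaw": 0, "hand": 0.75}
    - {"travel": [0, 0, 0], "yaw": 0, "hand": 0.85}
    - {"travel": [0, 0, 0], "yaw": 0, "hand": 1}
    - {"travel": [0, 0, 0], "yaw": 0, "hand": 1}
    - {"travel": [0, 0, 0], "yaw": 0, "hand": 1}
    - {"travel": [0, 0, 0], "yaw": 0, "hand": 1}
  newtons: 30

```text
t: 12.15
tcp_pos: [0.6422, 0.1724, 0.0074]
tool_rot: [0.007, 1.0, 0.0, 0.001]
force: [-0.1, 0.1, 3.9]
finger_gap: 0.152
```

```bash
python3 -c "
from st import *
go(.642,.172,.006)"
```

```text
t 12.15 tcp [0.6422 0.1724 0.0074] yhead 89.16 z [ 0.001  0.    -1.   ] F [-0.1  0.1  3.9] gap 0.152 q6 -1.46
tool mm [ 0.2 -0.4  1.4]
```

Request:
servo_tool:
  increments:
    - {"travel": [0, 0, -3], "yaw": 0, "hand": 1}
    - {"travel": [0, 0, 0], "yaw": 0, "hand": 1}
    - {"travel": [5, 0, 0], "yaw": 0, "hand": 1}
    - {"travel": [10, 0, 0], "yaw": 0, "hand": 1}
    - {"travel": [9, 0, 0], "yaw": 0, "hand": 1}
    - {"travel": [4, 0, 0], "yaw": 0, "hand": 1}
    - {"travel": [0, 0, 0], "yaw": 0, "hand": 1}
    - {"travel": [0, 0, 0], "yaw": 0, "hand": 1}

```text
t: 12.95
tcp_pos: [0.6139, 0.1729, 0.01]
tool_rot: [0.007, 1.0, 0.0, 0.0]
force: [0.3, -0.8, -0.3]
finger_gap: 0.151
```

```bash
python3 -c "
from st import *
st()
import cv2
for n in('scene','top'):
    d=manip.snapshot(n);np.savez(f'{n}5.npz',**d)
    a=d['pixels'][110:310,130:390] if n=='scene' else d['pixels'][60:260,130:390]
    cv2.imwrite(f'pics/{n}5z.png',cv2.resize(a,None,fx=3,fy=3,interpolation=cv2.INTER_CUBIC))
"
```

```text
t 12.95 tcp [0.6139 0.1729 0.01  ] yhead 89.16 z [ 0.001  0.    -1.   ] F [ 0.3 -0.8 -0.3] gap 0.151 q6 -1.46
```

View pics/scene5z.png

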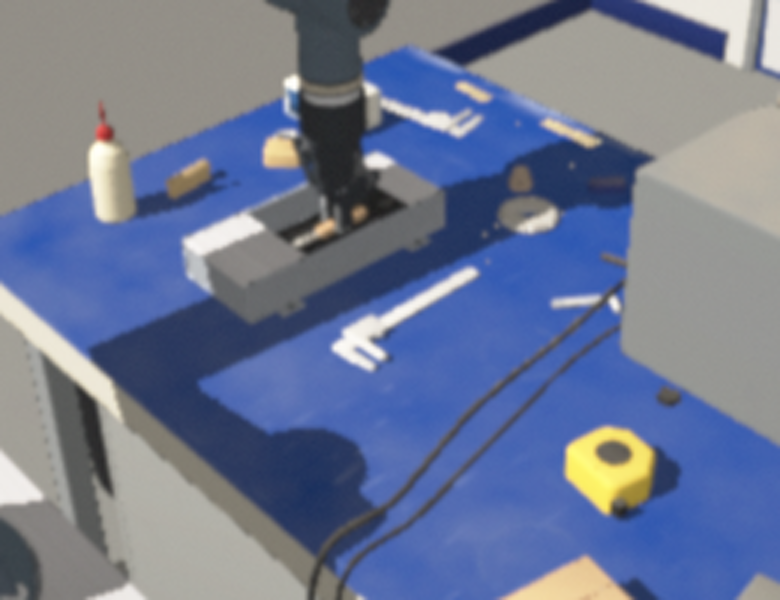

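View pics/top5z.png

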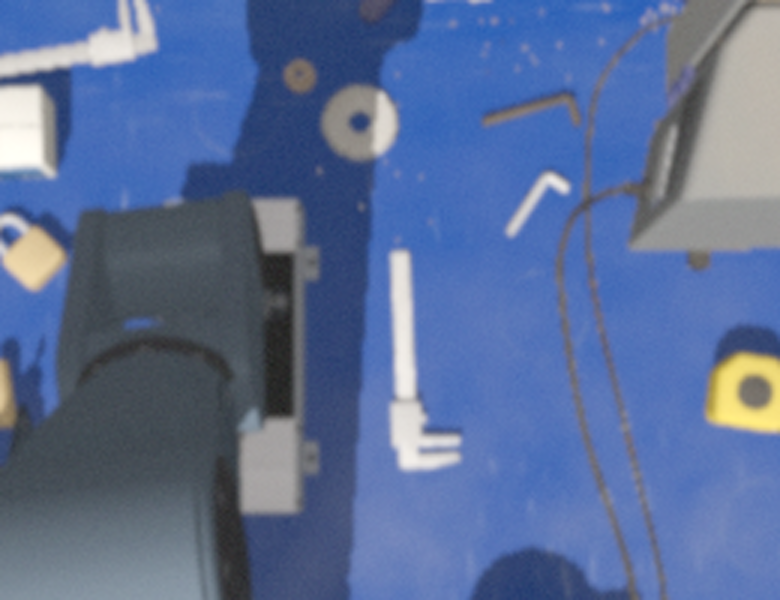

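Run:
```python
from h import *
s=np.load("scene5.npz")
S=lambda x,y,z:np.round(ray(s,130+(x+.5)/3-.5,110+(y+.5)/3-.5,z),4)
print("butt",S(368,212,.014),"junction",S(312,238,.014),"edge",S(405,205,.044))
```

```text
butt [0.6534 0.166  0.014 ] junction [0.5722 0.1693 0.014 ] edge [0.663  0.1128 0.044 ]
```

Request:
servo_tool:
  increments:
    - {"travel": [0, 0, -6], "yaw": 0, "hand": 1}
    - {"travel": [0, 0, -10], "yaw": 0, "hand": 1}
    - {"travel": [0, 0, -6], "yaw": 0, "hand": 1}
    - {"travel": [0, 0, -4], "yaw": 0, "hand": 1}
    - {"travel": [0, 0, -4], "yaw": 0, "hand": 1}
    - {"travel": [0, 0, -4], "yaw": 0, "hand": 1}
    - {"travel": [0, 0, -4], "yaw": 0, "hand": 1}
    - {"travel": [0, 0, 0], "yaw": 0, "hand": 1}

```text
t: 13.85
tcp_pos: [0.6133, 0.1727, 0.0479]
tool_rot: [0.007, 1.0, -0.0, -0.0]
force: [-0.6, -0.3, -2.1]
finger_gap: 0.152
```

```bash
python3 -c "
from st import *
st()
import cv2
for n in('scene',):
    d=manip.snapshot(n);np.savez(f'{n}6.npz',**d)
    a=d['pixels'][130:270,170:310]
    cv2.imwrite(f'pics/{n}6z.png',cv2.resize(a,None,fx=4,fy=4,interpolation=cv2.INTER_CUBIC))
"
```

```text
t 13.85 tcp [0.6133 0.1727 0.0479] yhead 89.16 z [-0.001 -0.    -1.   ] F [-0.6 -0.3 -2.1] gap 0.152 q6 -1.46
```

View pics/scene6z.png

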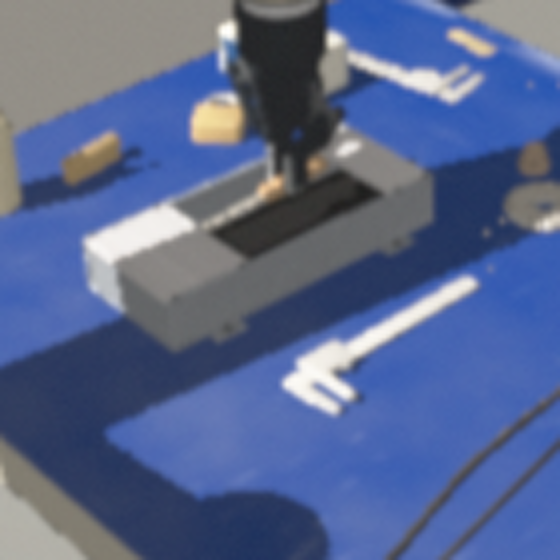

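The file is up and its blade bears on the deep cover's edge at -2 N. I keep lifting so that it tips in the grip.

Request:
servo_tool:
  increments:
    - {"travel": [0, 0, -4], "yaw": 0, "hand": 1}
    - {"travel": [0, 0, -5], "yaw": 0, "hand": 1}
    - {"travel": [0, 0, -5], "yaw": 0, "hand": 1}
    - {"travel": [0, 0, -5], "yaw": 0, "hand": 1}
    - {"travel": [0, 0, -5], "yaw": 0, "hand": 1}
    - {"travel": [0, 0, -4], "yaw": 0, "hand": 1}
    - {"travel": [0, 0, 0], "yaw": 0, "hand": 1}

```text
t: 14.6
tcp_pos: [0.6146, 0.1729, 0.0768]
tool_rot: [0.007, 1.0, 0.0, 0.001]
force: [0.9, 0.2, -3.1]
finger_gap: 0.152
```

```bash
python3 -c "
from st import *
st()
import cv2
for n in('scene',):
    d=manip.snapshot(n);np.savez(f'{n}7.npz',**d)
    a=d['pixels'][130:270,170:310]
    cv2.imwrite(f'pics/{n}7z.png',cv2.resize(a,None,fx=4,fy=4,interpolation=cv2.INTER_CUBIC))
"
```

```text
t 14.6 tcp [0.6146 0.1729 0.0768] yhead 89.16 z [ 0.002  0.    -1.   ] F [ 0.9  0.2 -3.1] gap 0.152 q6 -1.46
```

View pics/scene7z.png

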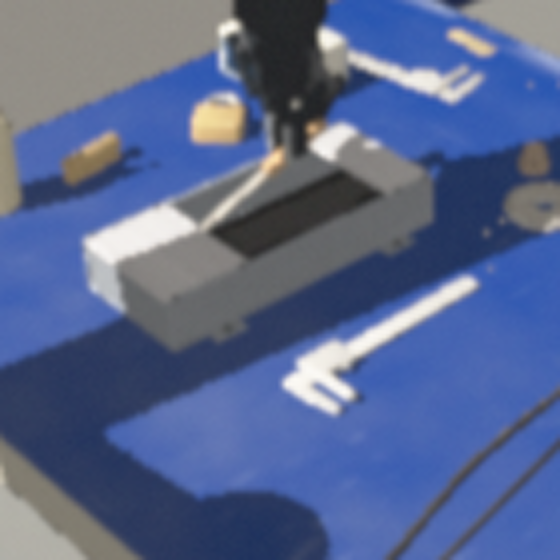

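Request:
servo_tool:
  increments:
    - {"travel": [-5, 0, -2], "yaw": 0, "hand": 1}
    - {"travel": [-10, 0, -4], "yaw": 0, "hand": 1}
    - {"travel": [-10, 0, -4], "yaw": 0, "hand": 1}
    - {"travel": [-10, 0, -4], "yaw": 0, "hand": 1}
    - {"travel": [-10, 0, -4], "yaw": 0, "hand": 1}
    - {"travel": [-10, 0, -4], "yaw": 0, "hand": 1}
    - {"travel": [-10, 0, -4], "yaw": 0, "hand": 1}
    - {"travel": [-10, 0, -4], "yaw": 0, "hand": 1}
    - {"travel": [-5, 0, -2], "yaw": 0, "hand": 1}
    - {"travel": [0, 0, 0], "yaw": 0, "hand": 1}

```text
t: 15.65
tcp_pos: [0.695, 0.1715, 0.1086]
tool_rot: [0.008, 1.0, 0.0, 0.001]
force: [-0.4, 0.2, -0.3]
finger_gap: 0.155
```

```bash
python3 -c "
from st import *
st()
import cv2
for n in('scene','top'):
    d=manip.snapshot(n);np.savez(f'{n}8.npz',**d)
    a=d['pixels'][110:250,170:310] if n=='scene' else d['pixels'][90:240,150:300]
    cv2.imwrite(f'pics/{n}8z.png',cv2.resize(a,None,fx=4,fy=4,interpolation=cv2.INTER_CUBIC))
"
```

```text
t 15.65 tcp [0.695  0.1715 0.1086] yhead 89.14 z [ 0.002  0.    -1.   ] F [-0.4  0.2 -0.3] gap 0.155 q6 -1.47
```

View pics/scene8z.png

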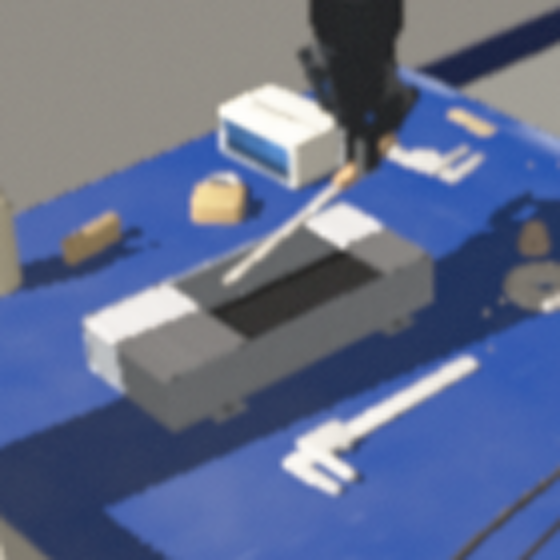

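View pics/top8z.png

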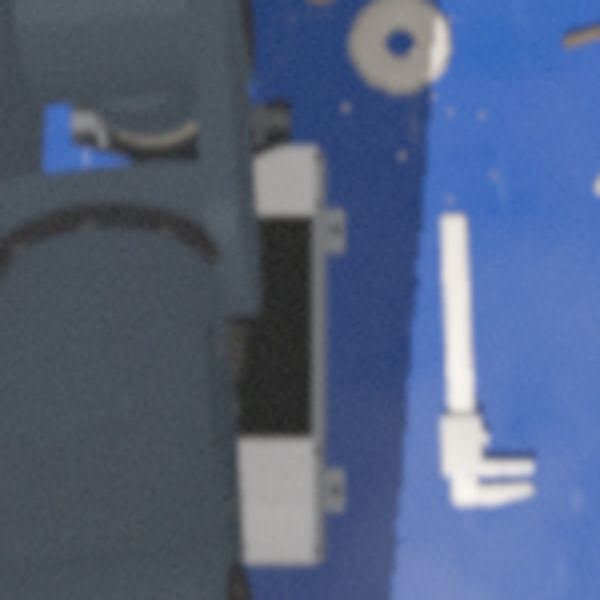

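The tip is clear of the deep cover, at scene-zoom (232,280), and the wrist force is ~0. I lift straight up.

Request:
servo_tool:
  increments:
    - {"travel": [0, 0, -8], "yaw": 0, "hand": 1}
    - {"travel": [0, 0, -15], "yaw": 0, "hand": 1}
    - {"travel": [0, 0, -20], "yaw": 0, "hand": 1}
    - {"travel": [0, 0, -25], "yaw": 0, "hand": 1}
    - {"travel": [5, 0, -25], "yaw": 0, "hand": 1}
    - {"travel": [10, 0, -25], "yaw": 0, "hand": 1}
    - {"travel": [15, 0, -20], "yaw": 0, "hand": 1}
    - {"travel": [10, 0, -15], "yaw": 0, "hand": 1}
    - {"travel": [5, 0, -7], "yaw": 0, "hand": 1}
    - {"travel": [0, 0, 0], "yaw": 0, "hand": 1}
    - {"travel": [0, 0, 0], "yaw": 0, "hand": 1}
    - {"travel": [0, 0, 0], "yaw": 0, "hand": 1}
    - {"travel": [0, 0, 0], "yaw": 0, "hand": 1}
    - {"travel": [0, 0, 0], "yaw": 0, "hand": 1}

```text
t: 17.15
tcp_pos: [0.6487, 0.1721, 0.2668]
tool_rot: [0.007, 1.0, -0.0, -0.001]
force: [-0.5, -0.5, -1.3]
finger_gap: 0.151
```

```bash
python3 -c "
from st import *
from h import *
s,R=st(); print(np.round(s['qd'],3))
for n in('scene','top'):
    d=manip.snapshot(n);np.savez(f'{n}9.npz',**d)
    a=d['pixels'][60:260,130:390] if n=='scene' else d['pixels'][30:240,90:350]
    cv2.imwrite(f'pics/{n}9z.png',cv2.resize(a,None,fx=2.9,fy=2.9,interpolation=cv2.INTER_CUBIC))
"
```

```text
t 17.15 tcp [0.6487 0.1721 0.2668] yhead 89.15 z [-0.002 -0.    -1.   ] F [-0.5 -0.5 -1.3] gap 0.151 q6 -1.46
[ 0.001 -0.003 -0.002 -0.001  0.002  0.001]
```

View pics/scene9z.png

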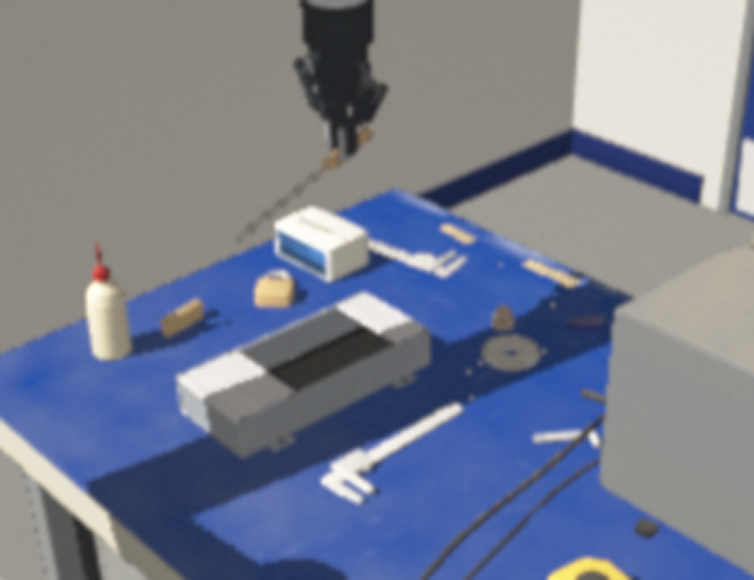

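View pics/top9z.png

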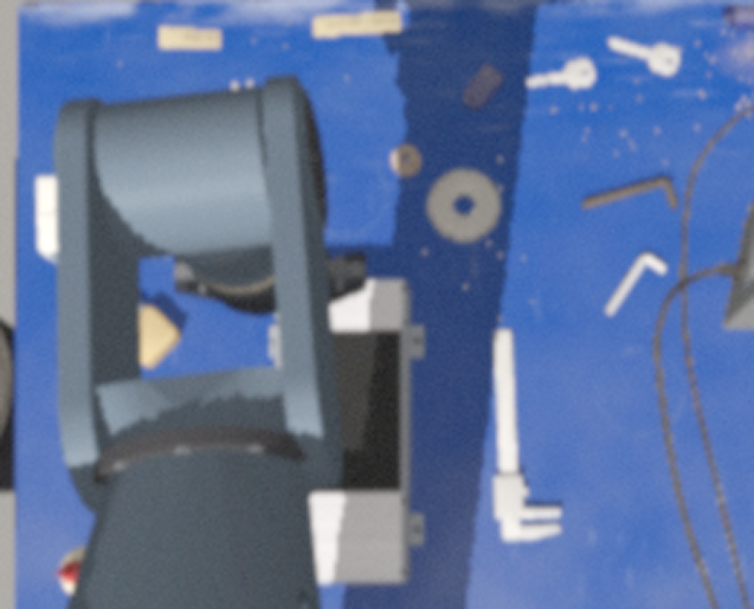

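The file is held clear in the air, with its tip at about (240,240) in the scene zoom. The tray is empty, and the caliper and bystanders are unmoved. I'll check the tip height on the plane y ≈ 0.173.

Run:
```python
from h import *
d=np.load("scene9.npz")
def pl(u,v,y):
    a=ray(d,u,v,0);b=ray(d,u,v,1); return np.round(a+(b-a)*(y-a[1])/(b[1]-a[1]),4)
for n,x,y in(("tip",240,240),("butt",368,132)): print(n,pl(130+(x+.5)/2.9-.5,60+(y+.5)/2.9-.5,.173))
# bystanders: difference in scene between start and now
a=np.load("scene0.npz")["pixels"];b=d["pixels"]
for n,(x0,x1,y0,y1) in dict(bottle=(155,180,143,190),lockcyl=(183,204,160,182),padlock=(215,234,150,168),tape=(315,352,248,284)).items():
    def cen(i):
        h=cv2.cvtColor(i[y0:y1,x0:x1],cv2.COLOR_BGR2HSV); m=((h[...,0]<40)&(h[...,1]>40)&(h[...,2]>60)).astype(np.uint8); M=cv2.moments(m,True); return round(M['m10']/M['m00']+x0,1),round(M['m01']/M['m00']+y0,1),int(M['m00'])
    print(n,cen(a),cen(b))
```

```text
tip [0.5043 0.173  0.2154]
butt [0.6871 0.173  0.2812]
bottle (167.0, 165.9, 273) (167.1, 166.0, 262)
lockcyl (192.2, 169.5, 88) (192.3, 169.5, 86)
padlock (224.2, 160.4, 118) (224.2, 160.1, 111)
tape (333.3, 265.8, 610) (333.3, 265.7, 611)
```

Tip-to-butt comes out at 194 mm (true 200), the lowest point is ~0.21 m up, and the bystanders haven't moved. Handing in.

```bash
python3 -c "
from station import manip
print(manip.sign_off())"
```

```text
the job is handed in; nothing more can be done
None
```

The caliper is on the bench and the needle file is out of the tray, held still in the gripper. I handed the job in at about 17 s of the 58 s allowed.

- **Caliper:** I lifted it off the tray and turned it 90°. I laid it to the right of the tray at about x = 0.56, y = 0.01 m and let go. It dropped the last 10 mm or so, because the fingertips reach below the beam. The pictures show it lying flat, clear of the tray and cables.
- **File:** I gripped it by the wooden handle, slid it back about 28 mm and raised it so the blade tipped to about 22° against the deep cover's edge. I then drew it out slantwise and lifted it. The readings I took showed at most about 7 N at the wrist.

**Last checks**
- **File height:** the tip is at about 0.215 m and the grip end at about 0.28 m, so all of it is well above 12 cm.
- **File length:** measured in the image it came out at 194 mm against the true 200 mm, which is within pixel error.
- **Stillness:** joint speeds are about zero and the grip is steady at 30 N.
- **Bystanders:** the padlock, oil bottle, tape measure and lock cylinder are within 0.3 pixel of where they started.

No check failed. The one disagreement was the file's handle-to-blade joint, which the two cameras placed about 7 mm apart along x. I went by the top view, and the grasp held.

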